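# Load the last sample bottles and hold the shaker clamp open

### The job

Stand the two loose sample bottles upright in the two empty cells of the divided crate, one in each cell, setting them down and not dropping them. Then take the T-handle of the shaker's spring-loaded clamp rod, draw the rod out of its sleeve until the ring mark on the rod is level with the sleeve's mouth, and finish while holding it there against the spring, so that I can set the crate on the shaker. Leave the crate, the bottles already in it and the other things on the bench where they stand.

Things in the scene. Friction and masses are not known exactly. Their poses are not given: they have to be found in the camera images.
- bottle_1: loose bottle to be put in the crate, standing on the bench: white plastic 250 ml wide-neck sample bottle: body 58 mm diameter to 88 mm height, sloping shoulder to a 38 mm diameter plain screw cap from 101 to 131 mm height; about 0.28 kg; origin at the centre of its underside, z up its axis
- bottle_2: the second loose bottle, identical to bottle_1; origin and axes alike
- crate: loose grey plastic crate, 230 mm (its x) x 155 mm (its y), 65 mm tall, walls, dividers and floor 5 mm thick, 3 x 2 cells of 70 x 70 mm at 75 mm pitch; four cells hold bottles, two are empty; about 0.9 kg empty; origin at the centre of its underside. It stands on the bench to the robot's left or right, the shaker on the other side
- cell_1 (a point): centre of the floor of the empty cell (70 x 70 mm inside; the floor is 5 mm above the bench, the walls end 65 mm above the bench), the corner cell at +x, +y of the crate; axes as the crate's
- cell_2 (a point): centre of the floor of the empty cell (70 x 70 mm inside; the floor is 5 mm above the bench, the walls end 65 mm above the bench), the middle cell on the crate's -y side; axes as the crate's
- filled_1: bottle already in the crate, in the +x, -y corner cell, the same kind as bottle_1 and the same height; leave it. Origin at the centre of its underside
- filled_2: bottle already in the crate, in the middle +y cell, the same kind as bottle_1 and the same height; leave it. Origin at the centre of its underside
- filled_3: bottle already in the crate, in the -x, +y corner cell, the same kind as bottle_1 and the same height; leave it. Origin at the centre of its underside
- filled_4: bottle already in the crate, in the -x, -y corner cell, the same kind as bottle_1 and the same height; leave it. Origin at the centre of its underside
- clamp_rod (a joint): how far the clamp rod is drawn out of its sleeve, m: 0 at rest (pulled in by its inner spring), 0.050 with the ring mark level with the sleeve's mouth, 0.075 at the end stop. The spring pulls back with 5 N at rest, rising by 1.5 N per 10 mm (12.5 N at the mark); let go, the rod runs back in
- handle (a point): centre of the level light grey T-handle bar on the rod's outer end: 14 mm diameter, 110 mm long along this point's y, 152 mm above the bench, nothing below it. A 22 mm hub (11 mm before to 13 mm behind the bar's axis) and the 14 mm rod on its +x side fill the middle: pinch the bar beside it, e.g. 32 mm off. Pull along this point's -x. At rest 45 mm lie from the bar's axis to the sleeve's mouth
- sleeve_mouth (a point): centre of the open end of the fixed sleeve (24 mm diameter tube, 27 mm at its collar) out of which the rod is drawn, on the shaker; same axes as handle
- ring_mark (a point): middle of the 4 mm wide dark ring mark around the rod, 95 mm behind the handle's bar axis; hidden inside the sleeve at rest (50 mm in); same axes as handle
- shaker: fixed bench shaker: cream housing 360 x 260 mm, 105 mm tall, aluminium platform on it with low side rails and end fences (to 170 mm above the bench), the clamp's bar between them. Origin on the bench below the T-handle at rest; x points from the handle to the machine (robot's x within 0.15 rad); housing from x = 90 mm, front fence from 100 mm
- tape_roll: bystander: roll of tape lying flat, 90 mm diameter, 24 mm tall; origin at the centre of its underside
- sieve: bystander: steel test sieve, an open round pan of 100 mm diameter, 40 mm tall; origin at the centre of its underside
- glove_box: bystander: cardboard glove box 240 x 125 x 80 mm; origin at the centre of its underside
There are look-alikes about, which are no part of the job. What is shaped like the bottle_2 but pink or purple is not meant. What is shaped like the filled_2 but brown or pink is not meant.

How it is judged:
On the way, in this order (a step that is already met when the one before it is completed fails the run):
1. both loose bottles stand upright in the crate's two empty cells, one in each, let go (z of each of bottle_1, bottle_2 in the frame of crate below 0.012 m and angle between each of bottle_1, bottle_2's own z axis and vertical below 0.15 rad and linear speed of each of bottle_1, bottle_2 below 0.03 m/s and ((horizontal distance between bottle_1 and cell_1 below 0.012 m and horizontal distance between bottle_2 and cell_2 below 0.012 m) or (horizontal distance between bottle_1 and cell_2 below 0.012 m and horizontal distance between bottle_2 and cell_1 below 0.012 m)) and contact force between the fingers and bottle_1 below 0.1 N and contact force between the fingers and bottle_2 below 0.1 N), for 0.2 s.
2. the clamp rod is drawn out with its ring mark at the sleeve's mouth and held by the fingers (value of joint clamp_rod between 0.045 and 0.055 m and velocity of joint clamp_rod between -0.02 and 0.02 m/s and contact force between the fingers and clamp_rod above 6 N), for 0.3 s.
At the end, for the whole second after the job is handed in: Fingers still hold the T-handle (over 6 N), rod still and 45 to 55 mm out; the two bottles stand untouched in the two formerly empty cells, one each, within 12 mm of centre, on the floor, within 0.15 rad of upright; the other four still stand so in their cells (all of step 1 and all of step 2 and z of each of filled_1, filled_2, filled_3, filled_4 in the frame of crate below 0.012 m and angle between each of filled_1, filled_2, filled_3, filled_4's own z axis and vertical below 0.15 rad); the arm keeps its last pose, push and grip.
It fails at once if a loose bottle is dropped or thrown (over 0.6 m/s while the fingers do not hold it) ((linear speed of bottle_1 above 0.6 m/s and contact force between the fingers and bottle_1 below 0.1 N) or (linear speed of bottle_2 above 0.6 m/s and contact force between the fingers and bottle_2 below 0.1 N)).
It fails at once if a loose bottle is tipped over (by more than 0.8 rad) (angle between any of bottle_1, bottle_2's own z axis and vertical above 0.8 rad).
It fails at once if the crate is shoved or lifted by more than 40 mm (distance of crate from where it was at the start of the episode above 0.04 m).
It fails at once if a bottle that was already in the crate is taken out or tipped (moved over 50 mm or tilted over 0.4 rad) (distance of any of filled_1, filled_2, filled_3, filled_4 from where it was at the start of the episode above 0.05 m or angle between any of filled_1, filled_2, filled_3, filled_4's own z axis and vertical above 0.4 rad).
It fails at once if a bystander is moved by more than 30 mm (distance of any of tape_roll, sieve, glove_box from where it was at the start of the episode above 0.03 m).
It also fails if it takes over 72 s, if anything falls off the work surface, if the arm or the gripper's body presses on something with over 40 N, if the wrist force passes 120 N, or if a joint passes its speed limit or range.

### The arm

A 6-joint arm with a two-finger parallel gripper is mounted at the origin on the work surface. World frame = base frame: x ahead of the robot, y to its left, z up, the work surface at z = 0. Lengths are in m, angles in rad, forces in N, time in s.
With the tool pointing down it reaches from about 0.325 to 0.9 m from the base axis. Payload 6.1 kg.
Tool frame: the origin (TCP) lies midway between the tips of the shut fingers; the grasp point (between the pads) lies 19 mm behind it; x points along the fingers, y is the direction in which the jaws open and shut, and the axes are right-handed (so a half turn about x gives the same grasp; the last joint's range is limited). The gripper opens to 85 mm and grips with 20 to 120 N. Pads are 22 mm wide; open, the fingers measure 114 mm over their backs; the gripper's body (76 mm by 85 mm) begins 54 mm behind the grasp point. The pads swing forward as they close: fully open they stand 13 mm farther back than shut.
Start: joints at [1.158, 0.22, 1.526, -0, 1.395, -0.126], TCP at [0.177, 0.599, 0.231] pointing down, gripper open.
Joint ranges: [-2.98, 2.98], [-0.91, 2.08], [0.09, 2.57], [-1.24, 4.39], [0.2, 2.65], [-2.68, 2.68]. Speed limits (rad/s): [2.57, 2.57, 3.01, 3.14, 3.14, 3.14].

### API

Orientations are given as a unit quaternion [x, y, z, w].
In Python, from bench import r gives the robot as it stands.
- The arm moves only by the tool jog_arm, never from a script. Its argument "increments" is a list that holds one entry, the list of rows, each a list of 5 numbers: the shift along the tool's x, y, z scaled (see below), then the turn about the tool's x scaled (see below), then the closure, from 0 (fully open) to 1 (shut). A call has 1 to 8 rows; each row is the pose to reach, as a shift and turn from the pose commanded when the call began, along the tool's axes at that moment; what a row does not reach only later rows make up. The controller multiplies each number of a shift by 300 mm and each number of a turn by 90 degrees. A row lasts 1/8 s, in which the tool goes at most 62.5 mm and 10.7 degrees, less where a joint would pass 70% of its speed; a pose out of reach is approached as far as the arm can. A call with a number of a shift or a turn outside -1 to 1 is refused whole. A call with a gripper value outside its range is refused whole. The fingers move at their own pace and stop on an object; "squeeze" is the grip in N (left out, the last holds). Time passes only in rows, so rows that repeat a pose let the fingers close. It gives the time, the measured TCP pose, the force and the opening at its end, in the units of the state.
- r.get_obs(): the state, without advancing time (a new reading comes with each control period).
- r.get_image(name): name is "side" or "top" or "wrist"; returns (picture, depth): 420x560x3 uint8, blue, green, red; 420x560 float32, m along the optical axis (not along the pixel's ray), 0 where there is no reading.
- r.camera_info(name): a dict with "fx", "fy", "cx", "cy" (pixels), "k1" (the pictures are not rectified: a ray, as slopes to the right and down, at radius r is drawn at 1 + k1 r^2 times it, then the intrinsics apply), "R" (3x3) and "t" (3): a world point X has camera coordinates R X + t; the wrist camera has in their place "tool_from_camera" (4x4, takes a point from camera to tool coordinates, whose origin is the TCP and whose axes are the tool frame's). Camera axes: x right, y down, z forward; pixel columns grow to the right and rows downward; lengths in m; the calibration is good to about 2 mm. A picture is of the moment at which its call begins: read the wrist's pose just before it. camera_info takes no time and is no camera call.
- r.job_done(): hands the job in, once; it reports no verdict.
Trained networks look in the newest picture that a camera, given by its name, has taken for a name from the list of things; names that differ only in an ending like _2 or _b are one class to them, and where a whole thing is asked for, a point or a joint stands for the part that bears it (a point fixed in the world has none). Each returns a list of dicts, best first, with "confidence" (0 to 1); they miss things now and then, are a little off and sometimes report something else, mostly with a low value. They report only what shows in the picture. A call takes as long as a camera call. They do not tell look-alikes from the thing itself.
- r.outline_of(label, camera): "pixels" (420x560 bool, what is visible of it) and "uv" ([column, row] in pixels, amid what is visible of it).
The state is a dict: "time_s": time; "joints": joint angles; "joint_vel": joint speeds; "joint_efforts": joint torques, N m; "tool_pos": TCP position; "tool_rot": TCP orientation; "contact_force": force on the tool from outside, world axes, zero at the start; "moment": the same for the moment, N m; "gripper_width": finger opening in m.
Only numpy, scipy, OpenCV 4.12 (cv2) and the standard library are available. Lean on these libraries where they do the work, as an engineer would, in place of code of your own. Each camera call takes 0.05 s, during which the arm holds its last target. There are 200 camera calls.

## Working session

There is one attempt and no reset: what is moved stays moved. The work goes in short steps, Python scripts to look and compute and a tool call to move; the robot and the scene stay as the last step left them, time stands still between calls to the robot, and variables do not carry over. Pictures are saved under pics/ and viewed, about 8 in all and at most 12, crops included, and the job is handed in when it is done.

Besides the shell and the picture viewer there is one more tool, called after "Request:" by a JSON object that holds its "name" and its "arguments", one argument or row to a line. jog_arm: Moves the arm, as the interface text tells. Shifts and turns lie within -1 to 1; 1 stands for 300 mm of shift or 90 degrees of turn. Its arguments: {"type":"object","properties":{"increments":{"type":"array"},"squeeze":{"type":"number"}},"required":["increments"]}

```bash
ls; mkdir -p pics
python3 - <<'E'
from bench import r
import cv2,numpy as np
o=r.get_obs();print({k:np.round(v,3) for k,v in o.items()})
for n in ["side","top","wrist"]:
    im,d=r.get_image(n);cv2.imwrite(f"pics/{n}0.png",im);np.save(f"pics/{n}0.npy",d)
    print(n,r.camera_info(n))
E
```

```text
pics
{'time_s': np.float64(0.0), 'joints': array([ 1.158,  0.221,  1.528,  0.   ,  1.395, -0.126]), 'joint_vel': array([-0.001, -0.   , -0.001,  0.001, -0.001, -0.001]), 'joint_efforts': array([ 2.0000e-03, -4.9689e+01, -3.8940e+01,  0.0000e+00,  1.1000e-02,
       -0.0000e+00]), 'tool_pos': array([0.177, 0.599, 0.23 ]), 'tool_rot': array([ 0.1  ,  0.7  , -0.102,  0.7  ]), 'contact_force': array([ 0.269, -0.331,  0.21 ]), 'moment': array([-0.039,  0.017,  0.035]), 'gripper_width': np.float64(0.086)}
side {'fx': 382.6892758151663, 'fy': 382.6892758151663, 'cx': 280.3378912058765, 'cy': 205.74845580580072, 'k1': 0.006065985047035268, 'R': array([[ 0.95698814, -0.28981449,  0.01346343],
       [-0.17083198, -0.60039247, -0.781246  ],
       [ 0.23449975,  0.74534318, -0.62407805]]), 't': array([-0.568697  ,  0.09888079,  1.13864322])}
top {'fx': 416.3343996373326, 'fy': 416.3343996373326, 'cx': 273.74180291919527, 'cy': 214.57502664927367, 'k1': -0.008177450539856858, 'R': array([[ 0.01420787, -0.9998952 , -0.00277958],
       [-0.98748893, -0.01359486, -0.15710124],
       [ 0.15704699,  0.00497687, -0.98757859]]), 't': array([-0.13895319,  0.5473437 ,  1.11961846])}
wrist {'fx': 367.2110250986377, 'fy': 367.2110250986377, 'cx': 283.67240439800753, 'cy': 205.79051328834638, 'k1': -0.06174635936982643, 'tool_from_camera': array([[ 2.33586840e-04, -2.58148421e-01,  9.66105242e-01,
        -1.43134183e-01],
       [ 9.99999870e-01,  4.97880164e-04, -1.08745742e-04,
        -5.93303529e-04],
       [-4.52932095e-04,  9.66105142e-01,  2.58148504e-01,
        -6.53925621e-02],
       [ 0.00000000e+00,  0.00000000e+00,  0.00000000e+00,
         1.00000000e+00]])}
```

View pics/top0.png

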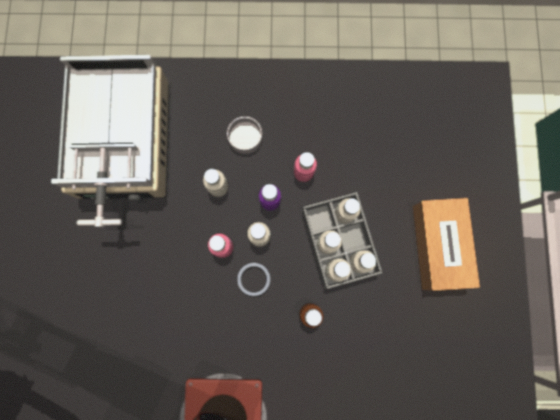

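View pics/side0.png

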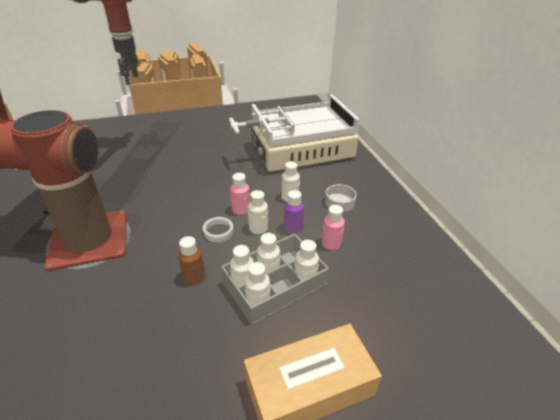

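The top view shows two white bottles at (214,181) and (259,234). The look-alikes are pink (220,245) and (305,166), purple (269,195) and brown (312,317). The crate is around (343,240), with empty cells at about (319,218) (corner +x+y) and (353,238) (middle −y). The T-handle is at (99,222).

```bash
cat > h.py <<'E'
from bench import r
import cv2,numpy as np
from scipy.spatial.transform import Rotation as Rt
def rays(c,uv):
    K=np.array([[c['fx'],0,c['cx']],[0,c['fy'],c['cy']],[0,0,1]])
    p=cv2.undistortPoints(np.asarray(uv,float).reshape(-1,1,2),K,np.array([c['k1'],0,0,0.]))[:,0]
    return np.c_[p,np.ones(len(p))]
def cam(name):
    c=r.camera_info(name)
    if 'R' in c: return c,c['R'].T,-c['R'].T@c['t']
    o=r.get_obs();T=c['tool_from_camera'];R=Rt.from_quat(o['tool_rot']).as_matrix()
    return c,R@T[:3,:3],R@T[:3,3]+o['tool_pos']
def cloud(cm,d):
    c,R,t=cm
    v,u=np.mgrid[:420,:560];uv=np.c_[u.ravel(),v.ravel()]
    P=(rays(c,uv)*d.reshape(-1,1))@R.T+t
    P[d.ravel()==0]=np.nan
    return P.reshape(420,560,3)
def onplane(cm,uv,z):
    c,R,t=cm
    D=rays(c,uv)@R.T
    return t+D*((z-t[2])/D[:,2])[:,None]
E
python3 - <<'E'
from h import *
cm=cam('top');im,d=r.get_image('top');P=cloud(cm,d)
for l in ['bottle_1','filled_1','crate','clamp_rod','tape_roll','sieve','glove_box']:
    for k in r.outline_of(l,'top'):
        m=k['pixels']; p=P[m]; p=p[~np.isnan(p[:,0])]
        zt=np.percentile(p[:,2],97); q=p[p[:,2]>zt-.012]
        bgr=im[m].mean(0).round()
        ctr=(q[:,:2].min(0)+q[:,:2].max(0))/2
        print(l,round(k['confidence'],2),np.round(k['uv']),'zt',zt.round(3),'mean',q[:,:2].mean(0).round(4),'mid',ctr.round(4),'ext',np.ptp(q[:,:2],0).round(3),bgr)
        if l=='crate':
            q=p[(abs(p[:,2]-.062)<.007)]; print('  rect',cv2.minAreaRect(q[:,:2].astype(np.float32)*1000))
        if l=='clamp_rod':
            q=p[(abs(p[:,2]-.155)<.012)]; print('  rect',cv2.minAreaRect(q[:,:2].astype(np.float32)*1000)); h=q[q[:,0]<q[:,0].min()+.02]; print(h.mean(0),h.min(0),h.max(0)); print(np.polyfit(h[:,1],h[:,0],1))
big=cv2.resize(im[40:300,180:400],None,fx=3,fy=2.3*3/2.3,interpolation=cv2.INTER_CUBIC);cv2.imwrite('pics/crop1.png',cv2.resize(big,(660,600)) )
E
```

```text
bottle_1 0.98 [260. 230.] zt 0.133 mean [ 0.4929 -0.0901] mid [ 0.4926 -0.0893] ext [0.037 0.036] [189. 196. 200.]
bottle_1 0.88 [216. 182.] zt 0.133 mean [0.6359 0.034 ] mid [0.6361 0.0343] ext [0.036 0.037] [158. 166. 170.]
bottle_1 0.88 [219. 247.] zt 0.133 mean [0.4604 0.014 ] mid [0.46   0.0142] ext [0.036 0.038] [157. 149. 190.]
bottle_1 0.86 [271. 196.] zt 0.132 mean [ 0.5965 -0.1181] mid [ 0.5977 -0.1185] ext [0.038 0.037] [150. 123. 141.]
filled_1 0.83 [334. 268.] zt 0.138 mean [ 0.3984 -0.3042] mid [ 0.3984 -0.3046] ext [0.035 0.037] [181. 190. 193.]
filled_1 0.81 [308. 315.] zt 0.132 mean [ 0.2785 -0.2329] mid [ 0.2779 -0.2328] ext [0.037 0.035] [128. 136. 151.]
filled_1 0.77 [303. 167.] zt 0.133 mean [ 0.6838 -0.2152] mid [ 0.6845 -0.216 ] ext [0.037 0.035] [140. 131. 172.]
filled_1 0.69 [361. 258.] zt 0.138 mean [ 0.4214 -0.3692] mid [ 0.4218 -0.3689] ext [0.035 0.035] [174. 184. 187.]
filled_1 0.61 [328. 244.] zt 0.139 mean [ 0.4734 -0.2808] mid [ 0.4737 -0.2809] ext [0.036 0.036] [181. 189. 192.]
filled_1 0.59 [347. 214.] zt 0.137 mean [ 0.5603 -0.3313] mid [ 0.5602 -0
[... 475 characters left out ...]
0043793)
[0.50655465 0.30652022 0.15689098] [0.49627698 0.25617207 0.1463887 ] [0.51615627 0.35833299 0.16349366]
[-0.02970198  0.51565891]
tape_roll 0.82 [261. 286.] zt 0.027 mean [ 0.3711 -0.0766] mid [ 0.371  -0.0763] ext [0.088 0.089] [152. 147. 146.]
sieve 0.86 [242. 133.] zt 0.04 mean [ 0.7899 -0.0405] mid [ 0.7881 -0.0415] ext [0.099 0.099] [174. 179. 181.]
sieve 0.7 [259. 232.] zt 0.133 mean [ 0.4929 -0.0901] mid [ 0.4926 -0.0893] ext [0.037 0.036] [183. 190. 194.]
sieve 0.54 [ 99. 154.] zt 0.165 mean [0.6285 0.3107] mid [0.6064 0.3149] ext [0.22  0.167] [173. 178. 182.]
glove_box 0.8 [442. 244.] zt 0.084 mean [ 0.4703 -0.6019] mid [ 0.4723 -0.6027] ext [0.243 0.14 ] [116. 159. 201.]
```

View pics/crop1.png

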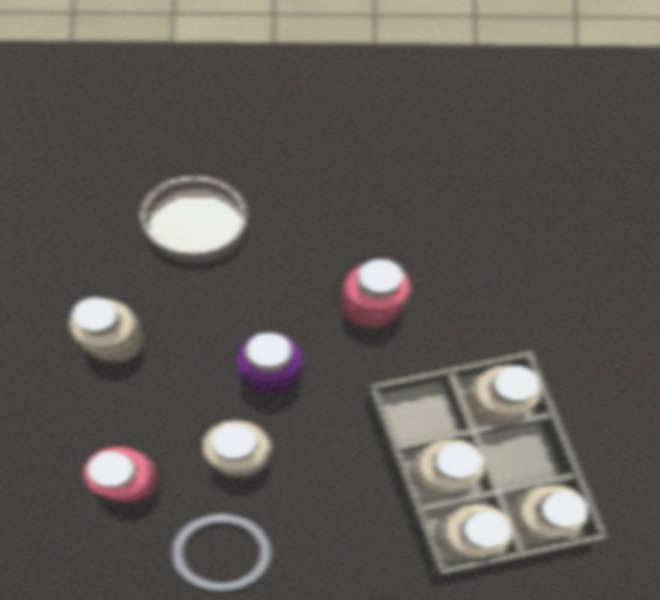

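Confirmed: the targets are the white bottles A (0.493,−0.090) and B (0.636,0.034), and the crate is at (0.482,−0.317) with yaw 16.3°. The pink, purple and brown look-alikes stay where they are.

```bash
cat > inc.py <<'E'
import sys
from h import *
# usage: inc.py x y z yaw_deg(of tool y)  -> shift/300mm, turn/90deg
a=list(map(float,sys.argv[1:5]));o=r.get_obs();R=Rt.from_quat(o['tool_rot']).as_matrix()
s=R.T@(np.array(a[:3])-o['tool_pos'])/.3
yaw=np.degrees(np.arctan2(R[1,1],R[0,1]))
print('row',s.round(3),((yaw-a[3]+180)%360-180)/90,'yaw',yaw.round(2),'pos',o['tool_pos'].round(4),'F',o['contact_force'].round(1),'w',round(float(o['gripper_width']),4),'t',o['time_s'],'j',o['joints'].round(2))
E
python3 inc.py 0.34 0.32 0.26 16
```

```text
row [-0.096 -0.74   0.785] 0.6396476624924496 yaw 73.57 pos [0.1768 0.5995 0.2313] F [-1.2  0.  -0.6] w 0.0853 t 0.55 j [ 1.16  0.22  1.53  0.    1.39 -0.13]
```

Request:
{"name": "jog_arm", "arguments": {
  "increments": [
    [[-0.05, -0.1, 0.1, 0.1, 0], [-0.1, -0.22, 0.23, 0.21, 0], [-0.1, -0.35, 0.37, 0.32, 0], [-0.1, -0.48, 0.51, 0.43, 0], [-0.1, -0.6, 0.64, 0.54, 0], [-0.1, -0.69, 0.73, 0.64, 0], [-0.1, -0.74, 0.785, 0.64, 0]]
  ]
}}

```text
time_s: 1.42
tool_pos: [0.3407, 0.3183, 0.2616]
tool_rot: [0.427, 0.564, -0.426, 0.564]
contact_force: [0.1, 0.3, 0.6]
gripper_width: 0.0856
```

```bash
python3 inc.py 0.45 0.05 0.26 16.3;python3 inc.py 0.493 -0.09 0.26 16.3
```

```text
row [0.005 0.108 0.96 ] -0.0059140054726529775 yaw 15.77 pos [0.3407 0.3183 0.2616] F [0.1 0.3 0.6] w 0.0856 t 1.425 j [ 0.58 -0.19  1.88 -0.    1.45  0.31]
row [0.005 0.119 1.448] -0.0059140054726529775 yaw 15.77 pos [0.3407 0.3183 0.2616] F [0.1 0.3 0.6] w 0.0856 t 1.425 j [ 0.58 -0.19  1.88 -0.    1.45  0.31]
```

Request:
{"name": "jog_arm", "arguments": {
  "increments": [
    [[0, 0.01, 0.15, 0, 0], [0, 0.03, 0.33, 0, 0], [0, 0.05, 0.52, 0, 0], [0, 0.07, 0.7, 0, 0], [0, 0.09, 0.85, 0, 0], [0, 0.1, 0.95, 0, 0]]
  ]
}}

```text
time_s: 2.17
tool_pos: [0.4478, 0.0521, 0.2616]
tool_rot: [0.426, 0.564, -0.426, 0.565]
contact_force: [0.0, 0.0, 0.3]
gripper_width: 0.0856
```

```bash
cat > wl.py <<'E'
import sys
from h import *
# bottles seen by the wrist camera: cap centres in the world
o=r.get_obs();cm=cam('wrist');im,d=r.get_image('wrist');cv2.imwrite(sys.argv[1],im);P=cloud(cm,d)
if len(sys.argv)>2: lab=sys.argv[2:]
else: lab=['bottle_1']
for l in lab:
    for k in r.outline_of(l,'wrist'):
        p=P[k['pixels']];p=p[~np.isnan(p[:,0])]
        if len(p)<20: continue
        zt=np.percentile(p[:,2],95);q=p[abs(p[:,2]-zt)<.006]
        if l=='crate': q=p[abs(p[:,2]-.063)<.006]; print(cv2.minAreaRect(q[:,:2].astype(np.float32)*1000)); continue
        (c,rad)=cv2.minEnclosingCircle(q[:,:2].astype(np.float32)*1000)
        print(l,round(k['confidence'],2),np.round(k['uv']),'z',zt.round(3),'mean',q[:,:2].mean(0).round(4),'circ',np.round(c,1),round(rad,1),im[k['pixels']].mean(0).round())
E
python3 wl.py pics/w1.png; python3 inc.py 0.493 -0.09 0.26 16.3
```

```text
bottle_1 0.94 [467. 248.] z 0.132 mean [0.6355 0.0365] circ [637.1  35.2] 19.5 [198. 210. 214.]
bottle_1 0.88 [290. 319.] z 0.132 mean [ 0.4919 -0.0831] circ [493.8 -88.1] 18.8 [205. 218. 222.]
bottle_1 0.7 [283. 220.] z 0.132 mean [0.4613 0.0164] circ [461.6  15.5] 19.1 [205. 196. 238.]
bottle_1 0.61 [366. 345.] z 0.099 mean [ 0.5883 -0.1007] circ [ 589.9 -103.2] 17.7 [135.  60. 115.]
row [0.005 0.016 0.495] -0.006068284132340472 yaw 15.75 pos [0.4479 0.0517 0.2615] F [ 0.2 -0.1  0.4] w 0.0856 t 2.275 j [-0.06 -0.23  1.92 -0.    1.45 -0.33]
```

Request:
{"name": "jog_arm", "arguments": {
  "increments": [
    [[0, 0.01, 0.18, 0, 0], [0, 0.016, 0.36, 0, 0], [0, 0.018, 0.492, 0, 0], [0.1, 0.018, 0.492, 0, 0], [0.25, 0.018, 0.492, 0, 0], [0.4, 0.018, 0.492, 0, 0], [0.53, 0.018, 0.492, 0, 0], [0.538, 0.018, 0.492, 0, 0]]
  ]
}}

```text
time_s: 3.28
tool_pos: [0.4903, -0.0845, 0.097]
tool_rot: [0.425, 0.567, -0.426, 0.562]
contact_force: [-0.4, -0.1, 0.8]
gripper_width: 0.085
```

```bash
python3 inc.py 0.493 -0.089 0.10 16.3
```

```text
row [-0.01   0.005  0.017] -0.003281498068188032 yaw 16.0 pos [ 0.4903 -0.0845  0.097 ] F [-0.4 -0.1  0.8] w 0.085 t 3.275 j [-0.33  0.06  1.97  0.    1.12 -0.61]
```

Request:
{"name": "jog_arm", "arguments": {
  "increments": [
    [[-0.01, 0.003, 0.005, 0, 0], [-0.01, 0.003, 0.005, 0, 0.3], [-0.01, 0.003, 0.005, 0, 0.6], [-0.01, 0.003, 0.005, 0, 0.8], [-0.01, 0.003, 0.005, 0, 0.8], [-0.01, 0.003, 0.005, 0, 0.8]]
  ],
  "squeeze": 40
}}

```text
time_s: 4.03
tool_pos: [0.4949, -0.0878, 0.1042]
tool_rot: [0.426, 0.564, -0.426, 0.565]
contact_force: [-1.1, 0.1, 6.3]
gripper_width: 0.0369
```

```bash
python3 inc.py 0.493 -0.089 0.28 16.3
```

```text
row [-0.586 -0.006  0.003] -0.0037399991562444435 yaw 15.96 pos [ 0.4949 -0.0878  0.1042] F [-1.1  0.1  6.3] w 0.0369 t 4.025 j [-0.33  0.06  1.96 -0.    1.12 -0.61]
```

Request:
{"name": "jog_arm", "arguments": {
  "increments": [
    [[-0.05, 0, 0, 0, 0.8], [-0.15, 0, 0, 0, 0.8], [-0.27, 0, 0, 0, 0.8], [-0.39, 0, 0, 0, 0.8], [-0.5, 0, 0, 0, 0.8], [-0.59, 0, 0, 0, 0.8], [-0.59, 0, 0, 0, 0.8]]
  ]
}}

```text
time_s: 4.9
tool_pos: [0.4954, -0.0878, 0.2827]
tool_rot: [0.426, 0.563, -0.425, 0.566]
contact_force: [0.0, -0.5, -2.7]
gripper_width: 0.0369
```

```bash
python3 inc.py 0.4921 -0.3528 0.28 16.3
```

```text
row [ 0.01  -0.253  0.846] -0.003687971563351135 yaw 15.97 pos [ 0.4954 -0.0878  0.2827] F [ 0.  -0.5 -2.7] w 0.0369 t 4.9 j [-0.33 -0.11  1.77  0.    1.47 -0.61]
```

Request:
{"name": "jog_arm", "arguments": {
  "increments": [
    [[0.01, -0.02, 0.06, 0, 0.8], [0.01, -0.06, 0.19, 0, 0.8], [0.01, -0.1, 0.33, 0, 0.8], [0.01, -0.14, 0.47, 0, 0.8], [0.01, -0.18, 0.61, 0, 0.8], [0.01, -0.22, 0.73, 0, 0.8], [0.01, -0.245, 0.815, 0, 0.8], [0.01, -0.253, 0.846, 0, 0.8]]
  ]
}}

```text
time_s: 5.9
tool_pos: [0.4894, -0.3539, 0.2742]
tool_rot: [0.426, 0.566, -0.426, 0.563]
contact_force: [0.5, 0.7, -2.1]
gripper_width: 0.0366
```

```bash
python3 wl.py pics/w2.png crate filled_1; python3 inc.py 0.4921 -0.3528 0.17 16.3
```

```text
((482.2096252441406, -316.10516357421875), (230.4532470703125, 155.05636596679688), 16.377641677856445)
filled_1 0.89 [363. 179.] z 0.137 mean [ 0.5607 -0.331 ] circ [ 561.6 -331.5] 19.0 [195. 206. 209.]
filled_1 0.88 [114.  12.] z 0.095 mean [ 0.287  -0.2546] circ [ 285.4 -250.7] 21.2 [18. 37. 67.]
filled_1 0.85 [290.  97.] z 0.137 mean [ 0.4745 -0.2809] circ [ 474.5 -281.1] 19.2 [233. 242. 245.]
filled_1 0.74 [515.  93.] z 0.127 mean [ 0.6714 -0.2212] circ [ 679.7 -217.7] 17.3 [110.  97. 166.]
filled_1 0.71 [203.  99.] z 0.137 mean [ 0.4005 -0.3043] circ [ 400.  -304.4] 19.0 [210. 223. 226.]
filled_1 0.7 [213. 178.] z 0.137 mean [ 0.423 -0.369] circ [ 422.7 -369.5] 18.9 [164. 182. 189.]
row [0.352 0.005 0.005] -0.004044718738211372 yaw 15.94 pos [ 0.4905 -0.352   0.2756] F [-0.  -0.8 -2.4] w 0.0369 t 6.05 j [-0.75  0.15  1.53  0.    1.47 -1.03]
```

View pics/w2.png

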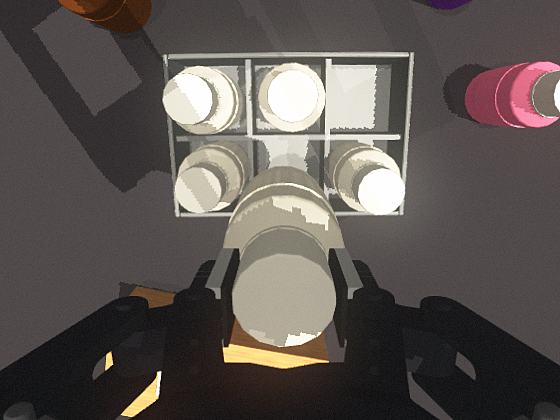

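The wrist view shows the bottle held upright in the jaws. The middle −y cell lies beneath it, open at (290,155), and all four filled bottles are in place.

Request:
{"name": "jog_arm", "arguments": {
  "increments": [
    [[0.04, 0.007, 0.004, 0.004, 0.8], [0.12, 0.007, 0.004, 0.004, 0.8], [0.21, 0.007, 0.004, 0.004, 0.8], [0.3, 0.007, 0.004, 0.004, 0.8], [0.39, 0.007, 0.004, 0.004, 0.8], [0.46, 0.007, 0.004, 0.004, 0.8], [0.51, 0.007, 0.004, 0.004, 0.8], [0.53, 0.007, 0.004, 0.004, 0.8]]
  ]
}}

```text
time_s: 7.05
tool_pos: [0.4932, -0.3519, 0.1167]
tool_rot: [0.427, 0.564, -0.427, 0.563]
contact_force: [0.7, 0.2, -2.9]
gripper_width: 0.0366
```

```bash
python3 inc.py 0.4925 -0.3524 0.109 16.3
```

```text
row [ 0.026 -0.003  0.001] -0.00722612812331186 yaw 15.65 pos [ 0.4932 -0.3519  0.1167] F [ 0.7  0.2 -2.9] w 0.0366 t 7.05 j [-0.75  0.28  1.68  0.    1.18 -1.02]
```

Request:
{"name": "jog_arm", "arguments": {
  "increments": [
    [[0.01, 0, 0, 0, 0.8], [0.018, 0, 0, 0, 0.8], [0.025, 0, 0, 0, 0.8], [0.025, 0, 0, 0, 0.8]]
  ]
}}

```text
time_s: 7.55
tool_pos: [0.4934, -0.353, 0.1105]
tool_rot: [0.428, 0.563, -0.428, 0.563]
contact_force: [0.5, 0.2, -1.8]
gripper_width: 0.0366
```

Request:
{"name": "jog_arm", "arguments": {
  "increments": [
    [[0.005, 0, 0, 0, 0.8], [0.008, 0, 0, 0, 0.8], [0.008, 0, 0, 0, 0.8]]
  ]
}}

```text
time_s: 7.92
tool_pos: [0.4937, -0.3535, 0.1093]
tool_rot: [0.427, 0.563, -0.428, 0.564]
contact_force: [-2.4, 1.1, 4.7]
gripper_width: 0.0372
```

On the floor (+4.7 N). Opening partly and lifting away.

Request:
{"name": "jog_arm", "arguments": {
  "increments": [
    [[-0.002, 0, 0, 0, 0.5], [-0.002, 0, 0, 0, 0.4], [-0.002, 0, 0, 0, 0.35], [-0.002, 0, 0, 0, 0.35]]
  ]
}}

```text
time_s: 8.43
tool_pos: [0.4933, -0.3528, 0.1084]
tool_rot: [0.427, 0.563, -0.427, 0.563]
contact_force: [-0.1, -0.9, 0.2]
gripper_width: 0.0554
```

```bash
python3 inc.py 0.50 -0.32 0.22 16.3
```

```text
row [-0.372  0.051 -0.1  ] -0.007654275666008756 yaw 15.61 pos [ 0.4933 -0.3528  0.1084] F [-0.1 -0.9  0.2] w 0.0554 t 8.425 j [-0.75  0.29  1.68  0.    1.17 -1.02]
```

Request:
{"name": "jog_arm", "arguments": {
  "increments": [
    [[-0.04, 0, 0, 0, 0.35], [-0.14, 0, 0, 0, 0.35], [-0.28, 0, 0, 0, 0.3], [-0.42, 0, 0, 0, 0.2], [-0.46, 0.06, -0.15, 0, 0], [-0.46, 0.15, -0.32, 0, 0], [-0.46, 0.25, -0.5, 0, 0], [-0.46, 0.35, -0.65, 0, 0]]
  ]
}}

```text
time_s: 9.43
tool_pos: [0.5424, -0.1349, 0.248]
tool_rot: [0.428, 0.563, -0.427, 0.564]
contact_force: [0.3, -0.0, 0.2]
gripper_width: 0.0854
```

```bash
python3 wl.py pics/w3.png bottle_1 filled_1; python3 inc.py 0.6363 0.0347 0.24 16.3
```

```text
bottle_1 0.88 [199. 356.] z 0.1 mean [ 0.4991 -0.3306] circ [ 501.6 -313.8] 23.9 [153. 171. 177.]
bottle_1 0.82 [350. 180.] z 0.132 mean [ 0.5977 -0.1165] circ [ 598.3 -117.1] 19.0 [180. 150. 174.]
bottle_1 0.6 [241.  10.] z 0.093 mean [ 0.4687 -0.0089] circ [468.   -5.6] 19.3 [115.  93. 184.]
bottle_1 0.57 [444.  27.] z 0.132 mean [0.6389 0.0259] circ [638.1  32.2] 18.6 [165. 178. 182.]
filled_1 0.93 [ 76. 410.] z 0.138 mean [ 0.4167 -0.3668] circ [ 417.5 -367.5] 15.9 [247. 249. 248.]
filled_1 0.86 [385. 282.] z 0.123 mean [ 0.6692 -0.2212] circ [ 670.  -222.2] 6.3 [106.  91. 168.]
filled_1 0.83 [ 23. 195.] z 0.085 mean [ 0.3059 -0.2285] circ [ 299.4 -230.8] 20.8 [19. 39. 73.]
filled_1 0.78 [253. 349.] z 0.093 mean [ 0.5579 -0.3059] circ [ 558.8 -313.2] 21.7 [133. 151. 159.]
filled_1 0.6 [ 94. 294.] z 0.131 mean [ 0.3929 -0.2875] circ [ 391.5 -289.8] 9.3 [154. 171. 177.]
filled_1 0.57 [185. 308.] z 0.137 mean [ 0.4852 -0.2753] circ [ 484.3 -276.6] 14.7 [179. 193. 198.]
row [ 0.026  0.454 -0.457] -0.004814096232656261 yaw 15.87 pos [ 0.5428 -0.1344  0.2477] F [-0.2 -0.5  0.5] w 0.0856 t 9.575 j [-0.38  0.05  1.68  0.    1.41 -0.66]
```

Request:
{"name": "jog_arm", "arguments": {
  "increments": [
    [[0, 0.12, -0.12, 0, 0], [0, 0.25, -0.25, 0, 0], [0, 0.37, -0.37, 0, 0], [0, 0.43, -0.43, 0, 0], [0, 0.452, -0.455, 0, 0], [0.1, 0.454, -0.457, 0, 0], [0.24, 0.454, -0.457, 0, 0], [0.34, 0.454, -0.457, 0, 0]]
  ]
}}

```text
time_s: 10.58
tool_pos: [0.6354, 0.0299, 0.143]
tool_rot: [0.427, 0.563, -0.428, 0.563]
contact_force: [-0.4, -1.1, -0.6]
gripper_width: 0.0855
```

```bash
python3 inc.py 0.6363 0.0347 0.104 16.3
```

```text
row [ 0.13   0.007 -0.015] -0.008740024187796772 yaw 15.51 pos [0.6354 0.0299 0.143 ] F [-0.4 -1.1 -0.6] w 0.0855 t 10.575 j [-0.08  0.32  1.58 -0.    1.25 -0.35]
```

Request:
{"name": "jog_arm", "arguments": {
  "increments": [
    [[0.06, 0.003, -0.006, 0, 0], [0.11, 0.003, -0.006, 0, 0], [0.125, 0.003, -0.006, 0, 0], [0.13, 0.003, -0.006, 0, 0.3], [0.13, 0.003, -0.006, 0, 0.6], [0.13, 0.003, -0.006, 0, 0.8], [0.13, 0.003, -0.006, 0, 0.8], [0.13, 0.003, -0.006, 0, 0.8]]
  ]
}}

```text
time_s: 11.58
tool_pos: [0.6376, 0.0338, 0.1068]
tool_rot: [0.428, 0.563, -0.427, 0.564]
contact_force: [0.7, 0.1, 5.5]
gripper_width: 0.0366
```

```bash
python3 inc.py 0.6363 0.0347 0.28 16.3
```

```text
row [-0.577 -0.002 -0.004] -0.007620296577504051 yaw 15.61 pos [0.6376 0.0338 0.1068] F [0.7 0.1 5.5] w 0.0366 t 11.575 j [-0.07  0.36  1.6   0.    1.18 -0.34]
```

Request:
{"name": "jog_arm", "arguments": {
  "increments": [
    [[-0.05, 0, 0, 0, 0.8], [-0.15, 0, 0, 0, 0.8], [-0.28, 0, 0, 0, 0.8], [-0.41, 0, 0, 0, 0.8], [-0.53, 0, 0, 0, 0.8], [-0.58, 0, 0, 0, 0.8], [-0.58, 0, 0, 0, 0.8]]
  ]
}}

```text
time_s: 12.45
tool_pos: [0.6369, 0.0338, 0.2802]
tool_rot: [0.428, 0.563, -0.427, 0.564]
contact_force: [-0.1, -1.0, -3.6]
gripper_width: 0.0369
```

```bash
python3 inc.py 0.5434 -0.2593 0.28 16.3
```

```text
row [ 0.    -0.563  0.857] -0.007657387552454035 yaw 15.61 pos [0.6369 0.0338 0.2802] F [-0.1 -1.  -3.6] w 0.0369 t 12.45 j [-0.07  0.22  1.43 -0.    1.49 -0.34]
```

Request:
{"name": "jog_arm", "arguments": {
  "increments": [
    [[0, -0.04, 0.06, -0.003, 0.8], [0, -0.13, 0.19, -0.008, 0.8], [0, -0.22, 0.33, -0.008, 0.8], [0, -0.31, 0.47, -0.008, 0.8], [0, -0.4, 0.61, -0.008, 0.8], [0, -0.485, 0.74, -0.008, 0.8], [0, -0.545, 0.83, -0.008, 0.8], [0, -0.563, 0.857, -0.008, 0.8]]
  ]
}}

```text
time_s: 13.45
tool_pos: [0.5415, -0.2605, 0.2768]
tool_rot: [0.424, 0.567, -0.425, 0.564]
contact_force: [0.1, 1.4, -3.4]
gripper_width: 0.037
```

```bash
python3 wl.py pics/w4.png crate; python3 inc.py 0.5434 -0.2593 0.1118 16.3
```

```text
((482.379638671875, -315.77447509765625), (229.83595275878906, 154.6865997314453), 16.43535041809082)
row [0.553 0.005 0.002] -0.000682751308974932 yaw 16.24 pos [ 0.5423 -0.2595  0.2776] F [ 0.9  0.3 -2.4] w 0.0367 t 13.55 j [-0.58  0.14  1.53  0.    1.47 -0.86]
```

View pics/w4.png

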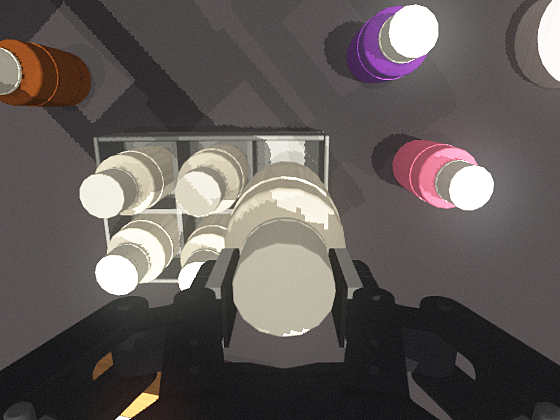

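The crate is unmoved, with bottle 1 standing in the middle cell. Bottle 2 hangs upright over the free corner cell at (290,155). Lowering it now.

Request:
{"name": "jog_arm", "arguments": {
  "increments": [
    [[0.04, 0.004, 0.002, 0, 0.8], [0.12, 0.004, 0.002, 0, 0.8], [0.21, 0.004, 0.002, 0, 0.8], [0.3, 0.004, 0.002, 0, 0.8], [0.39, 0.004, 0.002, 0, 0.8], [0.46, 0.004, 0.002, 0, 0.8], [0.51, 0.004, 0.002, 0, 0.8], [0.53, 0.004, 0.002, 0, 0.8]]
  ]
}}

```text
time_s: 14.55
tool_pos: [0.5442, -0.2583, 0.1191]
tool_rot: [0.424, 0.567, -0.424, 0.565]
contact_force: [-0.1, -0.0, -2.2]
gripper_width: 0.0363
```

Request:
{"name": "jog_arm", "arguments": {
  "increments": [
    [[0.008, 0, 0, 0, 0.8], [0.015, 0, 0, 0, 0.8], [0.02, 0, 0, 0, 0.8], [0.02, 0, 0, 0, 0.8]]
  ]
}}

```text
time_s: 15.05
tool_pos: [0.5447, -0.2597, 0.1149]
tool_rot: [0.424, 0.566, -0.424, 0.566]
contact_force: [-0.2, 0.9, -2.2]
gripper_width: 0.0365
```

Request:
{"name": "jog_arm", "arguments": {
  "increments": [
    [[0.005, 0, 0, 0, 0.8], [0.01, 0, 0, 0, 0.8], [0.01, 0, 0, 0, 0.8]]
  ]
}}

```text
time_s: 15.42
tool_pos: [0.5447, -0.2596, 0.1118]
tool_rot: [0.424, 0.566, -0.424, 0.566]
contact_force: [0.9, -0.8, -1.9]
gripper_width: 0.0366
```

Request:
{"name": "jog_arm", "arguments": {
  "increments": [
    [[0.004, 0, 0, 0, 0.8], [0.006, 0, 0, 0, 0.8], [0.006, 0, 0, 0, 0.8]]
  ]
}}

```text
time_s: 15.8
tool_pos: [0.5452, -0.26, 0.1117]
tool_rot: [0.424, 0.565, -0.424, 0.567]
contact_force: [-2.5, 1.4, 8.2]
gripper_width: 0.0367
```

Contact. Releasing, then lifting.

Request:
{"name": "jog_arm", "arguments": {
  "increments": [
    [[-0.003, 0, 0, 0, 0.5], [-0.003, 0, 0, 0, 0.4], [-0.003, 0, 0, 0, 0.35], [-0.003, 0, 0, 0, 0.35]]
  ]
}}

```text
time_s: 16.3
tool_pos: [0.5445, -0.2594, 0.1105]
tool_rot: [0.424, 0.566, -0.424, 0.566]
contact_force: [-0.4, -0.7, 0.1]
gripper_width: 0.0555
```

Request:
{"name": "jog_arm", "arguments": {
  "increments": [
    [[-0.04, 0, 0, 0, 0.35], [-0.14, 0, 0, 0, 0.35], [-0.28, 0, 0, 0, 0.3], [-0.42, 0, 0, 0, 0.2], [-0.46, 0, -0.15, 0, 0], [-0.46, 0, -0.32, 0, 0], [-0.46, 0, -0.5, 0, 0], [-0.46, 0, -0.65, 0, 0]]
  ]
}}

```text
time_s: 17.3
tool_pos: [0.4892, -0.0707, 0.2498]
tool_rot: [0.424, 0.565, -0.424, 0.566]
contact_force: [0.3, -0.3, -0.5]
gripper_width: 0.0854
```

```bash
python3 - <<'E'
from h import *
cm=cam('top');im,d=r.get_image('top');P=cloud(cm,d)
for l in ['filled_1','crate']:
    for k in r.outline_of(l,'top'):
        m=k['pixels']; p=P[m]; p=p[~np.isnan(p[:,0])]
        if l=='crate': print(cv2.minAreaRect(p[abs(p[:,2]-.062)<.007][:,:2].astype(np.float32)*1000));continue
        zt=np.percentile(p[:,2],97); q=p[p[:,2]>zt-.012]
        print(l,round(k['confidence'],2),np.round(k['uv']),zt.round(3),((q[:,:2].min(0)+q[:,:2].max(0))/2).round(4))
v=[cv2.resize(im[170:310,280:420],(400,400),interpolation=cv2.INTER_CUBIC),cv2.resize(im[130:270,30:170],(400,400),interpolation=cv2.INTER_CUBIC)]
cv2.imwrite('pics/c5.png',np.hstack(v))
E
python3 inc.py 0.40 0.15 0.27 0
```

```text
filled_1 0.9 [363. 262.] 0.138 [ 0.4219 -0.3688]
filled_1 0.87 [334. 269.] 0.138 [ 0.3983 -0.3048]
filled_1 0.84 [345. 211.] 0.138 [ 0.5603 -0.3313]
filled_1 0.81 [329. 243.] 0.138 [ 0.4737 -0.281 ]
filled_1 0.7 [307. 317.] 0.134 [ 0.2782 -0.233 ]
filled_1 0.62 [304. 165.] 0.133 [ 0.6828 -0.2159]
((481.24151611328125, -316.6141052246094), (229.9434051513672, 155.79226684570312), 16.505687713623047)
((527.7275390625, -248.15182495117188), (54.9473762512207, 19.749814987182617), 57.24247360229492)
row [-0.068 -0.077 -0.79 ] 0.18342577309963132 yaw 16.51 pos [ 0.4896 -0.0708  0.2499] F [-0.4 -0.9  0.1] w 0.0851 t 17.45 j [-0.3  -0.11  1.84  0.    1.41 -0.59]
```

View pics/c5.png

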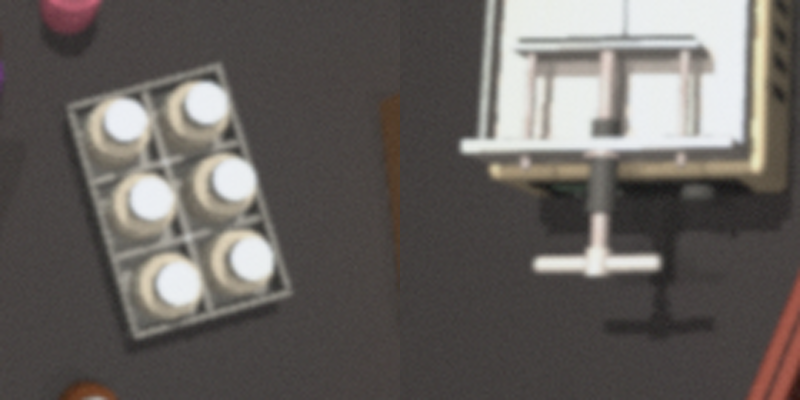

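The crate is unmoved, with all six bottles upright in their cells. The right half shows the T-handle bar at (597,263), with the rod running into the dark sleeve. Moving near the handle for a closer look.

```bash
python3 inc.py 0.47 0.20 0.29 1.7
```

```text
row [-0.134  0.194 -0.884] 0.16453688421074256 yaw 16.51 pos [ 0.4896 -0.0708  0.2499] F [-0.4 -0.9  0.1] w 0.0851 t 17.45 j [-0.3  -0.11  1.84  0.    1.41 -0.59]
```

Request:
{"name": "jog_arm", "arguments": {
  "increments": [
    [[-0.05, 0.03, -0.12, 0.08, 0], [-0.1, 0.07, -0.3, 0.164, 0], [-0.134, 0.11, -0.48, 0.164, 0], [-0.134, 0.15, -0.66, 0.164, 0], [-0.134, 0.18, -0.8, 0.164, 0], [-0.134, 0.194, -0.884, 0.164, 0], [-0.134, 0.194, -0.884, 0.164, 0]]
  ]
}}

```text
time_s: 18.32
tool_pos: [0.4716, 0.1991, 0.2893]
tool_rot: [0.493, 0.507, -0.492, 0.507]
contact_force: [0.7, -0.1, 0.2]
gripper_width: 0.0855
```

```bash
cat > hd.py <<'E'
import sys
from h import *
o=r.get_obs();cm=cam('wrist');im,d=r.get_image('wrist');cv2.imwrite(sys.argv[1],im);P=cloud(cm,d)
q=P.reshape(-1,3);z0=float(sys.argv[2]) if len(sys.argv)>2 else .50
q=q[(q[:,2]>.140)&(q[:,2]<.170)&(q[:,1]>.23)&(q[:,1]<.39)&(q[:,0]>.40)&(q[:,0]<.60)]
xb=np.percentile(q[:,0],.5); b=q[q[:,0]<xb+.02]
print('xmin',xb.round(4),'y',np.percentile(b[:,1],[.5,99.5]).round(4),'z',np.percentile(b[:,2],[2,50,98]).round(4),len(q))
for lo in np.arange(.24,.38,.01):
    s=q[(q[:,1]>=lo)&(q[:,1]<lo+.01)]
    if len(s)>5: print(round(lo,2),'x',np.percentile(s[:,0],[1,99]).round(4),'topx',s[s[:,2]>s[:,2].max()-.002][:,0].mean().round(4),'zmax',s[:,2].max().round(4))
for k in r.outline_of('handle','wrist')[:2]: print(round(k['confidence'],2),np.round(k['uv']))
E
python3 hd.py pics/w6.png; python3 inc.py 0.506 0.275 0.24 1.7
```

```text
xmin 0.4976 y [0.2564 0.3376] z [0.1528 0.1589 0.1639] 6386
0.24 x [0.5972 0.5999] topx 0.5987 zmax 0.1572
0.25 x [0.503  0.5161] topx 0.5095 zmax 0.1606
0.26 x [0.5029 0.5166] topx 0.5097 zmax 0.1609
0.27 x [0.5027 0.5159] topx 0.5096 zmax 0.1607
0.28 x [0.5022 0.516 ] topx 0.5089 zmax 0.161
0.29 x [0.5008 0.5585] topx 0.5102 zmax 0.1609
0.3 x [0.4977 0.5989] topx 0.5615 zmax 0.1668
0.31 x [0.4976 0.5989] topx 0.5656 zmax 0.1674
0.32 x [0.5007 0.5989] topx 0.5744 zmax 0.1642
0.33 x [0.5004 0.5145] topx 0.5072 zmax 0.1612
0.66 [357.  53.]
row [ 0.164  0.121 -0.255] -0.00169010094943821 yaw 1.55 pos [0.4717 0.1976 0.2891] F [ 0.1 -0.1  0.4] w 0.0854 t 18.425 j [ 0.24 -0.09  1.74 -0.    1.49  0.22]
```

View pics/w6.png

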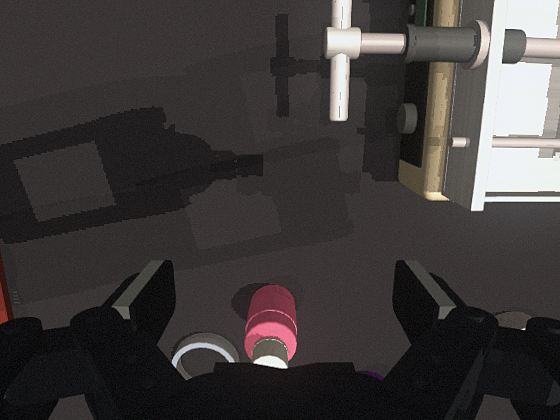

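The wrist view shows the T-bar at columns 330–350, rows 0–120, with the hub at (343,42) and the dark sleeve at (440,42). The near half of the bar, at about (338,90), is free to pinch: x=0.5094, y=0.276.

```bash
python3 inc.py 0.5094 0.276 0.22 1.7
```

```text
row [ 0.23   0.133 -0.258] -0.00169010094943821 yaw 1.55 pos [0.4717 0.1976 0.2891] F [ 0.1 -0.1  0.4] w 0.0854 t 18.425 j [ 0.24 -0.09  1.74 -0.    1.49  0.22]
```

Request:
{"name": "jog_arm", "arguments": {
  "increments": [
    [[0, 0.06, -0.1, 0, 0], [0, 0.11, -0.2, 0, 0], [0.05, 0.133, -0.257, 0, 0], [0.15, 0.133, -0.257, 0, 0], [0.27, 0.133, -0.257, 0, 0], [0.38, 0.133, -0.257, 0, 0], [0.43, 0.133, -0.257, 0, 0], [0.43, 0.133, -0.257, 0, 0]]
  ]
}}

```text
time_s: 19.42
tool_pos: [0.5088, 0.2755, 0.1592]
tool_rot: [0.493, 0.507, -0.494, 0.506]
contact_force: [0.7, 0.2, -0.2]
gripper_width: 0.0855
```

```bash
python3 inc.py 0.5094 0.276 0.131 1.7
```

```text
row [ 0.094  0.002 -0.002] -0.0023189352274629173 yaw 1.49 pos [0.5088 0.2755 0.1592] F [ 0.7  0.2 -0.2] w 0.0855 t 19.425 j [ 0.36  0.17  1.72 -0.    1.25  0.33]
```

Request:
{"name": "jog_arm", "arguments": {
  "increments": [
    [[0.04, 0.002, 0, 0, 0], [0.08, 0.002, 0, 0, 0], [0.094, 0.002, 0, 0, 0.2], [0.094, 0.002, 0, 0, 0.5], [0.094, 0.002, 0, 0, 0.8], [0.094, 0.002, 0, 0, 1], [0.094, 0.002, 0, 0, 1], [0.094, 0.002, 0, 0, 1]]
  ],
  "squeeze": 60
}}

```text
time_s: 20.42
tool_pos: [0.5098, 0.2768, 0.1323]
tool_rot: [0.493, 0.507, -0.493, 0.507]
contact_force: [0.0, -0.1, 3.4]
gripper_width: 0.0123
```

```bash
python3 inc.py 0.45 0.276 0.131 1.7
```

```text
row [ 0.004 -0.199 -0.003] -0.0013956457136436661 yaw 1.57 pos [0.5098 0.2768 0.1323] F [ 0.  -0.1  3.4] w 0.0123 t 20.425 j [ 0.36  0.2   1.74 -0.    1.2   0.33]
```

Request:
{"name": "jog_arm", "arguments": {
  "increments": [
    [[0, -0.02, 0, 0, 1], [0, -0.05, 0, 0, 1], [0, -0.085, 0, 0, 1], [0, -0.12, 0, 0, 1], [0, -0.15, 0, 0, 1], [0, -0.167, 0, 0, 1], [0, -0.167, 0, 0, 1], [0, -0.167, 0, 0, 1]]
  ]
}}

```text
time_s: 21.42
tool_pos: [0.4622, 0.2754, 0.1324]
tool_rot: [0.495, 0.505, -0.491, 0.508]
contact_force: [11.3, 0.9, -6.3]
gripper_width: 0.0119
```

```bash
python3 inc.py 0.46 0.275 0.131 1.7
python3 - <<'E'
from h import *
for n in ('top','side'):
    im,d=r.get_image(n)
    (a,b,c,e)=(150,260,50,160) if n=='top' else (90,150,215,325)
    cv2.imwrite(f'pics/{n}7.png',cv2.resize(im[a:b,c:e],None,fx=5,fy=5,interpolation=cv2.INTER_CUBIC))
cm=cam('wrist');im,d=r.get_image('wrist');cv2.imwrite('pics/w7.png',im)
E
```

```text
row [ 0.005 -0.007  0.001] -0.001674106825079649 yaw 1.55 pos [0.4622 0.2754 0.1324] F [11.3  0.9 -6.3] w 0.0119 t 21.425 j [ 0.39  0.1   1.85 -0.    1.18  0.37]
```

View pics/w7.png

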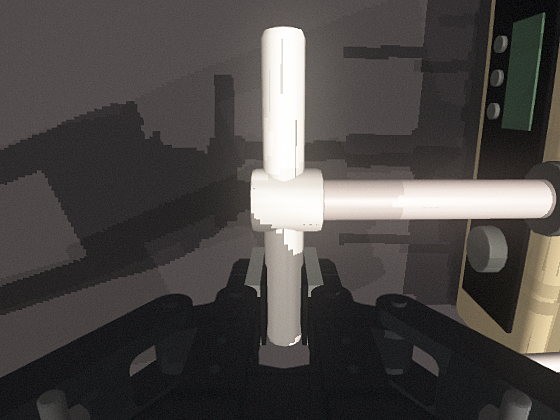

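The wrist view shows the bar held between the pads and the rod reaching the sleeve mouth at (545,198), with no ring visible yet. TCP travel is 47.6 mm, so a bit more pull is needed.

Request:
{"name": "jog_arm", "arguments": {
  "increments": [
    [[0, -0.004, 0, 0, 1], [0, -0.008, 0, 0, 1], [0, -0.008, 0, 0, 1], [0, -0.008, 0, 0, 1], [0, -0.008, 0, 0, 1]]
  ]
}}

```text
time_s: 22.2
tool_pos: [0.46, 0.2753, 0.1324]
tool_rot: [0.495, 0.505, -0.491, 0.508]
contact_force: [11.8, 0.2, -5.5]
gripper_width: 0.012
```

```bash
python3 inc.py 0.46 0.275 0.131 1.7
python3 - <<'E'
from h import *
cm=cam('wrist');im,d=r.get_image('wrist');P=cloud(cm,d)
c=im[140:260,230:560];cv2.imwrite('pics/w8.png',cv2.resize(c,(790,288),interpolation=cv2.INTER_CUBIC))
for u in range(500,560,4): print(u,im[198,u],P[198,u].round(4))
q=P.reshape(-1,3);q=q[(q[:,2]>.145)&(q[:,1]>.33)&(q[:,1]<.37)&(q[:,0]>.42)&(q[:,0]<.52)]
print('bar y>.33 x',np.percentile(q[:,0],[1,50,99]).round(4),len(q))
E
```

```text
row [ 0.005 -0.     0.001] -0.0017587632572548906 yaw 1.54 pos [0.46   0.2753 0.1324] F [11.8  0.2 -5.5] w 0.012 t 22.2 j [ 0.39  0.1   1.86 -0.    1.18  0.37]
500 [242 246 251] [0.531  0.3133 0.1591]
504 [244 248 252] [0.532  0.3135 0.1597]
508 [243 247 252] [0.5346 0.3131 0.1579]
512 [242 246 251] [0.5352 0.3134 0.1592]
516 [243 247 251] [0.5365 0.3135 0.1593]
520 [241 246 251] [0.5385 0.3134 0.1585]
524 [242 245 251] [0.5394 0.3136 0.1592]
528 [242 246 251] [0.5417 0.3133 0.158 ]
532 [239 245 250] [0.5423 0.3137 0.1593]
536 [241 246 251] [0.5436 0.3137 0.1594]
540 [242 245 250] [0.5447 0.3139 0.1599]
544 [241 245 251] [0.548  0.3134 0.1575]
548 [240 245 250] [0.5481 0.3138 0.1592]
552 [241 246 251] [0.5487 0.3141 0.1604]
556 [252 255 255] [0.5508 0.314  0.1596]
bar y>.33 x [0.4503 0.4572 0.4642] 4904
```

View pics/w8.png

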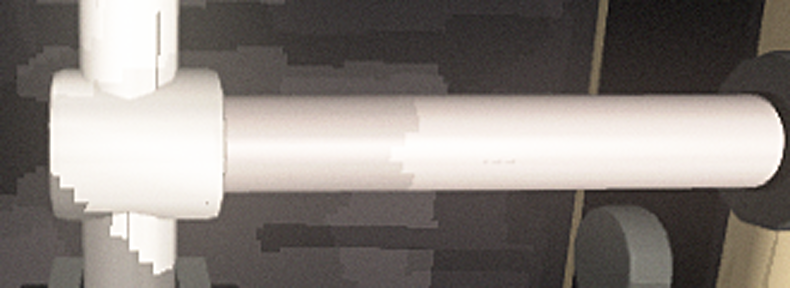

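Pulled out 49.8 mm by TCP travel and about 50 mm by the bar's position in the depth image. White rod shows for about 93 mm from the bar axis, where the ring's near edge should be. Force is steady at 11.8 N, so I'm handing in.

```bash
python3 -c "
from bench import r
print(r.job_done()); o=r.get_obs(); print(o['time_s'],o['tool_pos'],o['contact_force'],o['gripper_width'])"
```

```text
the job is handed in; nothing more can be done
None
the job is handed in; nothing more can be done
```

I set both white bottles down in the two empty cells, then drew the clamp rod out to the ring mark. I handed the job in with the gripper still holding it there. The clock read 22.2 s at my last reading.

- **Bottles:** A top-camera check after both were released showed all six upright in their cells, with the crate within about 1 mm of its start. By gripper position at release, both new bottles were about 1 mm from their cell centres. The networks did not pick out those two separately, so I had no second measurement of them.
- **Clamp rod:** The gripper moved 49.8 mm and the bar about 50 mm in the depth image, against 50 mm for the mark. The pull held at 11.8 N, close to the expected 12.5 N.
- **Not confirmed:** I could not tell the dark ring from the dark sleeve mouth in the picture. The white part of the rod ended about 93 mm from the bar's axis, which is where the ring should begin.
- **After hand-in:** The robot returned no reading, so I have no check from the final second.

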